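# Press a terminal strip home and check its seating with a bridge height gauge

### The job

The long terminal strip on the tilted circuit board is still standing proud on its pins: press it down, square to the board, until it is fully home. Then take the bridge height gauge by its head and stand it on the board astride the middle of the strip, both legs flat on the board and the sprung foot on the strip's top, and leave it standing there by itself with its reading. Feel your way down: a firm hand press is enough and the board, its frame and the strip must never take more than 45 N; leave the solder reel, the tip-cleaner tin and the loose spare strip where they are.

Things in the scene. Friction and masses are not known exactly. Their poses are not given: they have to be found in the camera images.
- frame: red steel board-assembly frame fixed to the bench, 230 mm deep (its x), 380 mm wide (its y), origin at the centre of its underside on the bench; it carries the tilting board carrier, whose pivot runs along its y, 85 mm above the bench. Turned up to 0.25 rad
- carrier (a joint): tilt of the carrier and board about the frame's y axis, rad: 0 level, growing as the edge towards the robot dips; held fast by its clamps, 0.17 to 0.32 at the start
- seat_line (a point): point of the carrier under the middle of the terminal strip; z is the board's outward normal, y along the strip, x up the slope. The green board (184 (x) x 250 mm (y)) lies on packing: its top face is 0 to 14 mm above this point along z, not known beforehand. Its face is bare from 11 to 85 mm to either side in x for y within 45 mm of here; farther off stand parts up to 36 mm tall
- strip (a joint): how far the terminal strip (grey plastic bar with a flat top, 100 mm long (y), 22 mm wide (x), 26 mm tall, centred over seat_line) is pressed in, m: 0 = 10 mm proud, 0.010 = home, underside on the board, top 26 mm above the board's face, hard stop. Starts at 0.001 to 0.006; slides along the normal against about 7 N of friction and stays where left
- gauge_head (a point): middle of the gauge's head, the place to grip: a grey block 36 (x) x 28 (y) x 60 mm, its top 28 mm above this point. The gauge (about 0.45 kg) is an upright aluminium bridge, z up, x along its beam (110 x 26 mm, top 38 mm below this point), with two like legs: flat feet 22 (x) x 34 (y) mm centred at x = +-44 mm, undersides 100 mm below this point, 66 mm clear between. Either way round will do
- foot_tip (a point): underside of the gauge's sprung foot, a steel disc 18 mm across on the gauge's centre line between the legs, 20 mm above the feet's underside when free; axes as gauge_head
- gauge_foot (a joint): reading of the gauge, m: how far the foot is pushed up, 0 free to 0.020, so the height under the foot is 0.020 plus the reading (0.006 over a strip that is home). The spring pushes with 0.6 N, rising to 1.4 N at full travel, far less than the gauge's own weight
- spool: solder reel, 60 mm across, 48 mm tall, standing upright; origin on its underside; not part of the job
- tin: round tip-cleaner tin, 66 mm across, 38 mm tall, brass wool on top; origin on its underside; not part of the job
- spare_strip: spare terminal strip like the one on the board, 100 x 22 x 26 mm, lying loose on the bench; origin on its underside; not part of the job
There are look-alikes about, which are no part of the job. Leave any blue look-alike of the part that bears gauge_head alone.

How it is judged:
By the outcome, as a careful person would: the job done as asked, in the order asked, and still so for the second after the job is handed in, with the robot touching nothing.
It also fails if it takes over 51 s, if anything falls off the work surface, if the arm or the gripper's body presses on something with over 40 N, if the wrist force passes 120 N, or if a joint passes its speed limit or range.

### The arm

A 6-joint arm with a two-finger parallel gripper is mounted at the origin on the work surface. World frame = base frame: x ahead of the robot, y to its left, z up, the work surface at z = 0. Lengths are in m, angles in degrees, forces in N, time in s.
With the tool pointing down it reaches from about 0.4 to 0.825 m from the base axis. Payload 7 kg.
Tool frame: the origin (TCP) lies at the very end of the fingers, on their centre line; the grasp point (between the pads) lies 19 mm behind it (ctrl.hold_point_z is the distance from the TCP to the grasp point, in m); z points along the fingers, y is the line along which they close (so a half turn about z gives the same grasp; the last joint's range is limited). The gripper opens to 88 mm and grips with 3 to 60 N. Pads are 19 mm wide; open, the fingers measure 130 mm over their backs; the gripper's body (78 mm by 193 mm) begins 47 mm behind the grasp point.
Start: joints at [-50.415, 20.546, 0.682, 0, -70.136, -16.507], TCP at [0.265, -0.621, 0.192] pointing down, gripper open.
Joint ranges: [-176.03, 176.03], [-82.01, 121.73], [-58.28, 71.71], [-173.87, 95.51], [-174.79, -0.11], [-173.66, 173.66]. Speed limits (degrees/s): [136.94, 136.94, 172.46, 180, 180, 180].

### API

Orientations are given as [roll, pitch, yaw] about the fixed x, y, z axes, in that order (R = Rz(yaw) Ry(pitch) Rx(roll)).
In Python, from plant import sensors, viewer, workorder, ctrl gives the robot as it stands.
- The arm moves only by the shell command python3 -m pendant 'ROWS'. ROWS is JSON, a list of rows, each a list of 3 entries, a list of its own where there are three numbers: the opening, from -1 (shut) to 1 (fully open), so that 0 is half open, then the shift along the tool's x, y, z in m, then the turn, a rotation vector about the tool's x, y, z in degrees. A call has 1 to 10 rows; each row is the pose to reach, as a shift and turn from the pose commanded when the call began, along the tool's axes at that moment; what a row does not reach only later rows make up. A row lasts 1/12 s, in which the tool goes at most 41.7 mm and 7.16 degrees, less where a joint would pass 70% of its speed; a pose out of reach is approached as far as the arm can. A call with a gripper value outside its range is refused whole. The fingers move at their own pace and stop on an object; the grip force is fixed at half the most. Time passes only in rows, so rows that repeat a pose let the fingers close. It gives the time, the measured TCP pose, the force, the opening and the grip force at its end, in the units of the state.
- sensors.get_obs(): the state, without advancing time (a new reading comes with each control period).
- viewer.snapshot(name): name is "scene" or "top" or "wrist"; returns the picture (400x640x3 uint8, red, green, blue); there is no depth.
- viewer.camera_params(name): a dict with "fx", "fy", "cx", "cy" (pixels), "extrinsics" (4x4, takes a point from world to camera coordinates). Camera axes: x right, y up, looking along -z (the intrinsics and any distortion apply to the point x, -y, -z); pixel columns grow to the right and rows downward; lengths in m; the calibration is good to about 2 mm. The wrist camera is an equidistant fisheye: a pixel r from the principal point sees the ray r / f radians off the axis. A picture is of the moment at which its call begins: read the wrist's pose just before it. camera_params takes no time and is no camera call; for the wrist camera it gives the pose at the moment of the call.
- workorder.close_job(): hands the job in; it is judged then, once.
The state is a dict: "clock": time; "joint_pos": joint angles; "qvel": joint speeds; "tau": joint torques, N m; "tool_pos": TCP position; "orientation": TCP orientation; "force": force on the tool from outside, world axes, zero at the start; "moment": the same for the moment, N m; "opening": finger opening in m; "gripper_force": force on a finger pad.
Only numpy, scipy, OpenCV 4.12 (cv2) and the standard library are available. Lean on these libraries where they do the work, as an engineer would, in place of code of your own. Each camera call takes 0.05 s, during which the arm holds its last target. There are 200 camera calls.

## Working session

There is one attempt and no reset: what is moved stays moved. The work goes in short steps, Python scripts to look and compute and a shell command to move; the robot and the scene stay as the last step left them, time stands still between calls to the robot, and variables do not carry over. Pictures are saved under pics/ and viewed, at most 10 in all, crops included, and the job is handed in when it is done.

```bash
ls; mkdir -p pics; python3 - <<'E'
from plant import sensors, viewer, workorder, ctrl
import cv2,json
for n in ("scene","top"):
    cv2.imwrite(f"pics/{n}0.png",cv2.resize(viewer.snapshot(n)[:,:,::-1],None,fx=1.25,fy=1.25,interpolation=cv2.INTER_CUBIC))
    print(n,viewer.camera_params(n))
print(sensors.get_obs(),ctrl.hold_point_z)
E
```

```text
pics
scene {'fx': 413.4685014829921, 'fy': 413.4685014829921, 'cx': 320.0602209095488, 'cy': 198.2639914113255, 'extrinsics': array([[-7.59578157e-01,  6.50415780e-01,  5.80151655e-04,
         4.29376910e-01],
       [-4.62549736e-01, -5.40808312e-01,  7.02548299e-01,
         9.75149532e-02],
       [ 4.57262251e-01,  5.33371993e-01,  7.11635828e-01,
        -1.10034240e+00],
       [ 0.00000000e+00,  0.00000000e+00,  0.00000000e+00,
         1.00000000e+00]])}
top {'fx': 412.6820745605873, 'fy': 412.6820745605873, 'cx': 321.4582305656619, 'cy': 198.34230236694336, 'extrinsics': array([[-0.02718921, -0.99956462, -0.01145914, -0.11562559],
       [ 0.98238636, -0.02883848,  0.18462227, -0.46270529],
       [-0.18487235, -0.00623757,  0.98274275, -0.82500771],
       [ 0.        ,  0.        ,  0.        ,  1.        ]])}
{'clock': 0.1, 'joint_pos': array([-5.04142468e+01,  2.05869225e+01,  6.39223323e-01, -1.71217300e-02,
       -7.01353552e+01, -1.65077271e+01]), 'qvel': array([ 0.07442046, -0.10346861,  0.10382905,  0.14341653, -0.07817129,
        0.00035129]), 'tau': array([-1.14677619e-03, -5.84162092e+01,  2.93754226e+01,  7.01545671e+00,
        1.02279894e-02, -5.04412742e-05]), 'tool_pos': array([ 0.26437774, -0.62054677,  0.19122448]), 'orientation': array([ 1.79915795e+02, -8.16856667e-03, -1.56927798e+02]), 'force': array([-0.85907231, -0.53778884, -0.11433231]), 'moment': array([ 0.02599675,  0.02631927, -0.0017474 ]), 'gripper_force': 0.0, 'opening': 0.08763961209663071} 0.0188
```

View pics/scene0.png

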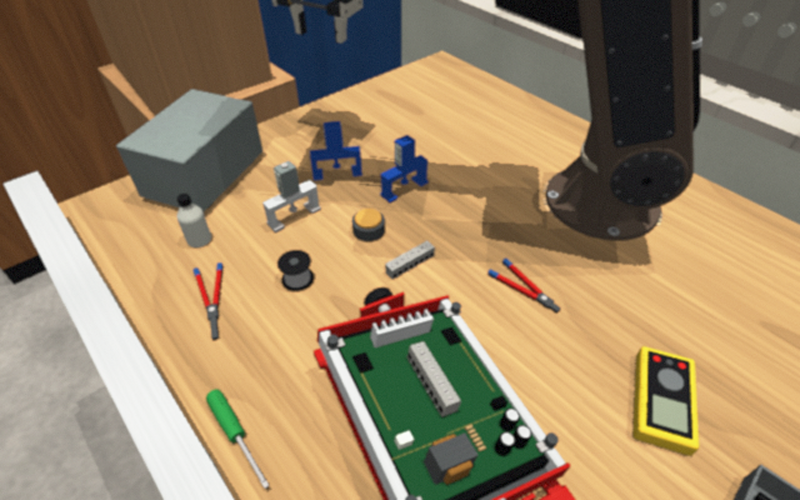

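View pics/top0.png

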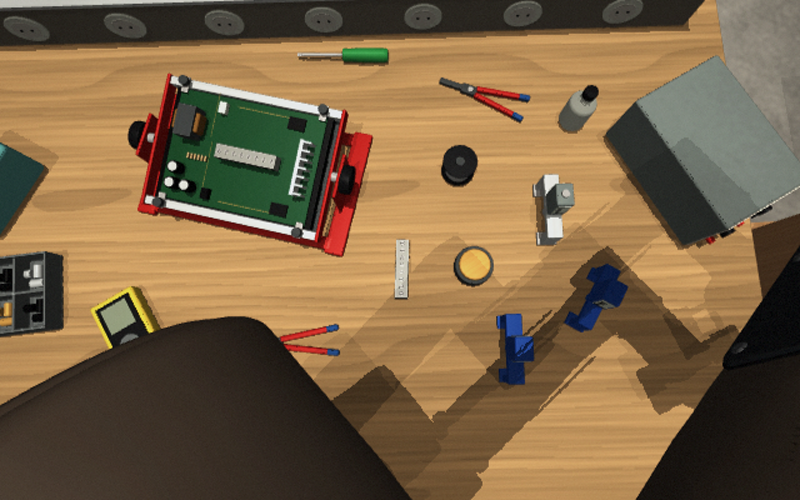

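```bash
cat > h.py <<'E'
import numpy as np, cv2
from scipy.spatial.transform import Rotation as R
from plant import sensors, viewer
def ray(c,uv,fish=False):
    E=c['extrinsics']; x=(uv[0]-c['cx'])/c['fx']; y=(uv[1]-c['cy'])/c['fy']
    if fish:
        r=np.hypot(x,y); s=np.sin(r)/max(r,1e-9); d=np.array([x*s,-y*s,-np.cos(r)])
    else: d=np.array([x,-y,-1.])
    Rt=E[:3,:3]; return -Rt.T@E[:3,3], Rt.T@(d/np.linalg.norm(d))
def tri(rays):
    A=sum(np.eye(3)-np.outer(d,d) for o,d in rays); b=sum((np.eye(3)-np.outer(d,d))@o for o,d in rays)
    p=np.linalg.solve(A,b); return p,[np.linalg.norm(np.cross(p-o,d)) for o,d in rays]
def onz(o,d,z): return o+d*(z-o[2])/d[2]
def proj(c,p,fish=False):
    q=c['extrinsics'][:3,:3]@p+c['extrinsics'][:3,3]; q=np.array([q[0],-q[1],-q[2]])
    if fish:
        r=np.hypot(q[0],q[1]); t=np.arctan2(r,q[2]); q=np.array([q[0]/r*t,q[1]/r*t,1])
    return np.array([c['cx']+c['fx']*q[0]/q[2],c['cy']+c['fy']*q[1]/q[2]])
def tcp():
    o=sensors.get_obs(); return o['tool_pos'],R.from_euler('xyz',o['orientation'],degrees=True),o
def delta(p,Rm):
    """shift (mm) and rotvec (deg) in tool axes to pose p,Rm"""
    t,r,_=tcp(); return r.inv().apply(p-t)*1000,(r.inv()*Rm).as_rotvec(degrees=True)
E
python3 - <<'E'
from h import *
T=viewer.camera_params('top');S=viewer.camera_params('scene')
s=.8
pts={'stripR':((276,162),(422,346)),'stripL':((216,149),(450,410)),'gauge_head':((565,197),(288,180)),'spool':((459,160),(296,258)),'tin':((474,264),(369,220)),'spare':((402,268),(411,259))}
for k,(a,b) in pts.items():
    p,e=tri([ray(T,np.array(a)*s),ray(S,np.array(b)*s)]); print(k,p.round(3),np.round(e,4))
cv=cv2.imread('pics/top0.png'); 
a=cv2.resize(cv[60:265,120:380],None,fx=3,fy=3,interpolation=cv2.INTER_CUBIC)[:600]
cv2.imwrite('pics/c1.png',a)
b=cv2.imread('pics/scene0.png')
b1=cv2.resize(b[120:240,240:440],(800,480),interpolation=cv2.INTER_CUBIC)
cv2.imwrite('pics/c2.png',b1)
c=cv2.resize(cv[160:300,500:640],(400,400),interpolation=cv2.INTER_CUBIC)
d=cv2.resize(b[290:500,310:580],(400,311),interpolation=cv2.INTER_CUBIC)
m=np.zeros((500,800,3),np.uint8); m[:400,:400]=c; m[:311,400:]=d; cv2.imwrite('pics/c3.png',m)
print(S['extrinsics'][:3,:3].T@-S['extrinsics'][:3,3])
E
```

```text
stripR [0.59  0.071 0.112] [0.003 0.003]
stripL [0.621 0.166 0.106] [0.0025 0.0025]
gauge_head [ 0.522 -0.39   0.094] [0.0036 0.0036]
spool [ 0.607 -0.231  0.057] [0.0008 0.0008]
tin [ 0.431 -0.25   0.03 ] [0.0005 0.0005]
spare [ 0.429 -0.128  0.016] [0. 0.]
[0.87439588 0.3603552  0.71428501]
```

View pics/c2.png

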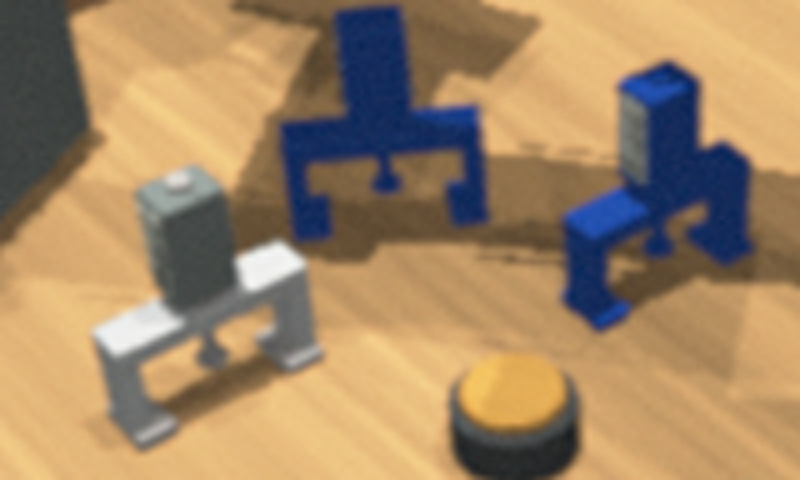

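View pics/c1.png

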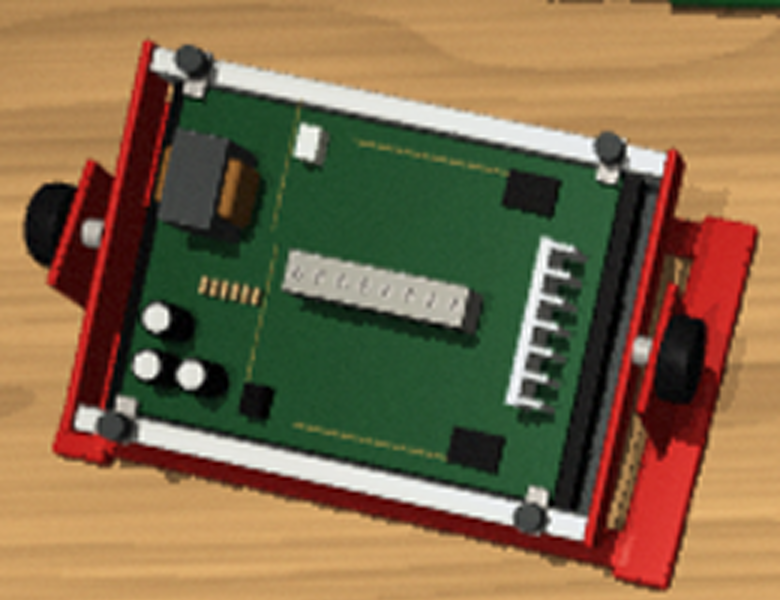

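The grey gauge's head is at scene (288,180). The blue look-alikes at scene (333,150) and (405,165) are not the target, and the crop confirms the choice. The strip's top is centred near raw top pixel (197,125). I'll go above it for a wrist view.

```bash
cat >> h.py <<'E'
def board(yaw,tilt):
    """carrier axes as columns x,y,n : tilt>0 edge toward robot dips"""
    Rz=R.from_euler('z',yaw); return (Rz*R.from_euler('y',-tilt)).as_matrix()
def toolR(B): # tool z=-n, y=strip y, x=-Bx
    return R.from_matrix(np.c_[-B[:,0],B[:,1],-B[:,2]])
E
python3 - <<'E'
from h import *
W=viewer.camera_params('wrist'); t,r,o=tcp()
E=W['extrinsics'];c=-E[:3,:3].T@E[:3,3]
print('cam in tool',r.inv().apply(c-t),'axis',r.inv().apply(-E[2,:3]),W['fx'],W['cx'],W['cy'])
T=viewer.camera_params('top')
f=lambda u,v:onz(*ray(T,(np.array([u,v])/3+[120,60])/1.25),.112)
L=(f(288,250)+f(284,290))/2; Rr=(f(472,288)+f(468,328))/2
print(L,Rr,np.linalg.norm(L-Rr)); d=L-Rr; yaw=-np.arctan2(d[0],d[1]); print('yaw',yaw)
B=board(yaw,.24); m=(L+Rr)/2
print(m,B[:,2]); print(delta(m+.13*B[:,2],toolR(B)))
E
```

```text
cam in tool [ 0.073146   -0.00074984 -0.19287793] axis [-2.73933066e-01  6.48347609e-04  9.61748540e-01] 309.70691628693146 318.7359659431498 197.14082459514555
[0.61519874 0.16638877 0.112     ] [0.59067852 0.06711197 0.112     ] 0.10226008610474346
yaw -0.24214229031393047
[0.60293863 0.11675037 0.112     ] [-0.23076801  0.05699704  0.97133797]
(array([-575.71680689,  564.28536743,  -46.30228464]), array([  4.51151615, -13.30530189,  36.75693977]))
```

```bash
python3 -m pendant '[[-1,[-0.576,0.564,-0.046],[4.5,-13.3,36.8]],[-1,[-0.576,0.564,-0.046],[4.5,-13.3,36.8]],[-1,[-0.576,0.564,-0.046],[4.5,-13.3,36.8]],[-1,[-0.576,0.564,-0.046],[4.5,-13.3,36.8]],[-1,[-0.576,0.564,-0.046],[4.5,-13.3,36.8]],[-1,[-0.576,0.564,-0.046],[4.5,-13.3,36.8]],[-1,[-0.576,0.564,-0.046],[4.5,-13.3,36.8]],[-1,[-0.576,0.564,-0.046],[4.5,-13.3,36.8]],[-1,[-0.576,0.564,-0.046],[4.5,-13.3,36.8]],[-1,[-0.576,0.564,-0.046],[4.5,-13.3,36.8]]]'; python3 - <<'E'
from h import *
B=board(-.242,.24); print(delta(np.array([.603,.1168,.112])+.13*B[:,2],toolR(B)))
E
```

```text
clock: 0.93
tool_pos: [0.423, -0.2373, 0.216]
orientation: [-180.0, 13.9, 166.1]
force: [1.8, -0.8, 0.4]
opening: 0.0266
gripper_force: 0.0
(array([-62.20631964, 386.9461334 ,  -7.76796166]), array([-0.04492017,  0.10957663, -0.06110867]))
```

```bash
python3 -m pendant '[[-1,[-0.062,0.387,-0.008],[0,0,0]],[-1,[-0.062,0.387,-0.008],[0,0,0]],[-1,[-0.062,0.387,-0.008],[0,0,0]],[-1,[-0.062,0.387,-0.008],[0,0,0]],[-1,[-0.062,0.387,-0.008],[0,0,0]],[-1,[-0.062,0.387,-0.008],[0,0,0]],[-1,[-0.062,0.387,-0.008],[0,0,0]],[-1,[-0.062,0.387,-0.008],[0,0,0]],[-1,[-0.062,0.387,-0.008],[0,0,0]],[-1,[-0.062,0.387,-0.008],[0,0,0]]]'; python3 - <<'E'
from h import *
import pickle
W=viewer.camera_params('wrist'); im=viewer.snapshot('wrist')
pickle.dump((W,tcp()[2]),open('w1.pkl','wb'))
cv2.imwrite('pics/w1raw.png',im[:,:,::-1])
cv2.imwrite('pics/w1.png',cv2.resize(im[40:400,80:560,::-1],(800,600),interpolation=cv2.INTER_CUBIC))
print(tcp()[2])
E
```

```text
clock: 1.77
tool_pos: [0.5742, 0.1268, 0.2377]
orientation: [-179.9, 13.8, 166.2]
force: [0.4, 0.9, 0.1]
opening: 0.0006
gripper_force: 0.0
{'clock': 1.8167, 'joint_pos': array([  39.34454145,    2.84634195,  -22.88402479,   13.26643058,
        -56.63735912, -149.63409275]), 'qvel': array([-2.34683575, -2.39410982, -3.16805016, -0.89680874,  0.05936299,
        3.1707452 ]), 'tau': array([  0.5531708 , -36.68530941,  26.8895334 ,   6.33671567,
        -0.26939507,  -0.08857515]), 'tool_pos': array([0.57479647, 0.12757584, 0.23743917]), 'orientation': array([-179.92230748,   13.81710546,  166.29868551]), 'force': array([2.28234001, 2.06383985, 1.08821538]), 'moment': array([0.50027466, 0.3036932 , 0.15031124]), 'gripper_force': 0.0, 'opening': 0.00013153501395362478}
```

View pics/w1.png

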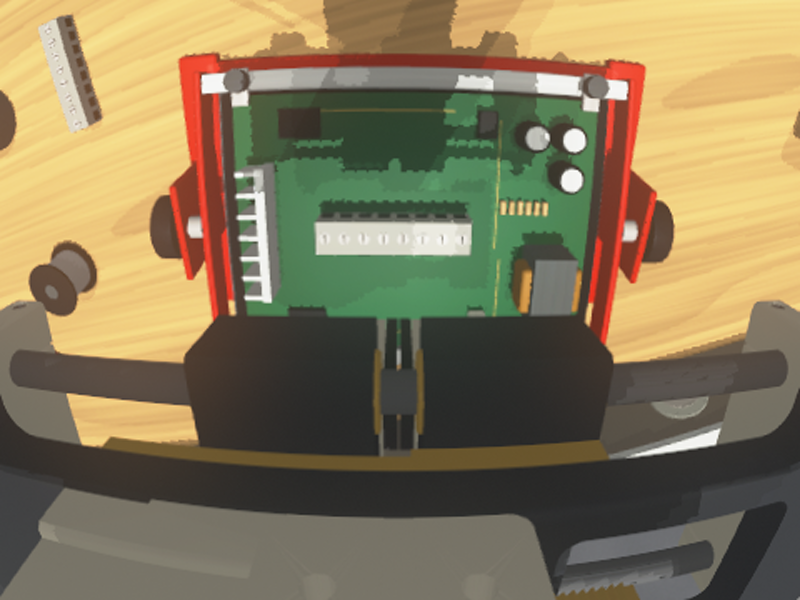

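The view is square over the board. The strip's top spans wrist-crop (316,221)–(471,256), and the near knobs are at (236,80) and (596,86). I'll take one enlarged scene crop to get the tilt.

```bash
python3 - <<'E'
import cv2
b=cv2.imread('pics/scene0.png')
cv2.imwrite('pics/c4.png',cv2.resize(b[290:500,310:590],(800,600),interpolation=cv2.INTER_CUBIC))
E
```

```text
(no output)
```

View pics/c4.png

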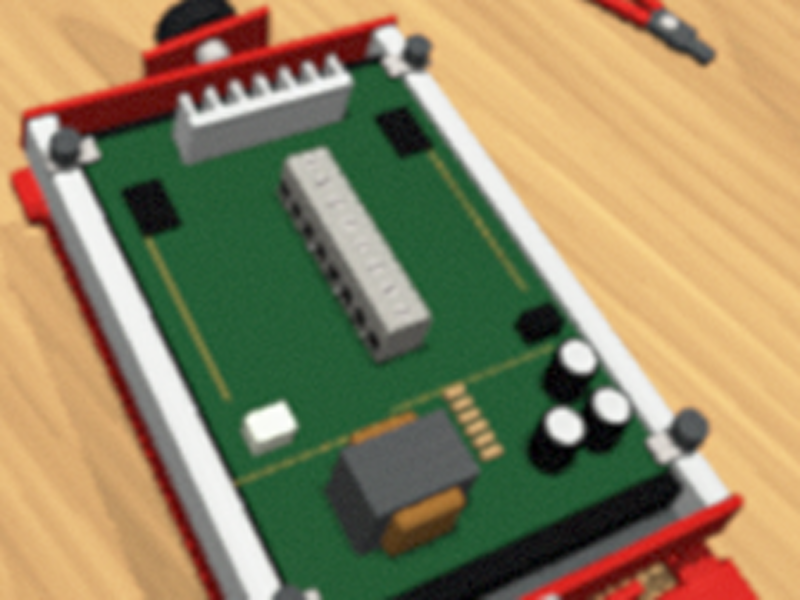

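```bash
python3 - <<'E'
from h import *
import pickle
T=viewer.camera_params('top');S=viewer.camera_params('scene');W,_=pickle.load(open('w1.pkl','rb'))
t=lambda u,v:ray(T,(np.array([u,v])/3+[120,60])/1.25)
s=lambda u,v:ray(S,(np.array([u,v])/(800/280)+[310,290])/1.25)
w=lambda u,v:ray(W,np.array([u,v])*.6+[80,40],True)
P=[[t(505,172),s(150,240)],[t(357,140),s(228,400)],[t(445,457),s(432,152)],[t(293,425),s(525,290)],[t(298,103),s(235,484)],[t(248,380),s(555,345)]]
pts=[]
for q in P:
    p,e=tri(q); pts.append(p); print(p.round(4),np.round(e,4))
pts=np.array(pts); A=np.c_[pts[:,:2],np.ones(6)]; a,res,_,_=np.linalg.lstsq(A,pts[:,2],rcond=None)
n=np.array([-a[0],-a[1],1]);n/=np.linalg.norm(n); print('n',n,'resid',(A@a-pts[:,2]).round(4))
d=pts[1]-pts[0]; d2=pts[3]-pts[2]; print('yaws',-np.arctan2(d[0],d[1]),-np.arctan2(d2[0],d2[1]))
print('knobs',tri([t(606,145),s(66,140)])[0],tri([t(530,515),s(418,45),w(236,80)]),tri([t(112,422),s(690,425),w(596,86)]))
# strip top corners
C=[('R near',t(466,328),s(328,150),w(316,221)),('R far',t(472,288),s(287,160),w(317,256)),('L near',t(284,290),s(430,312),w(471,221)),('L far',t(288,250),s(386,340),w(471,256))]
cs=[]
for k,*r in C:
    p,e=tri(r); cs.append(p); print(k,p.round(4),np.round(e,4), 'top+wrist',tri([r[0],r[2]])[0].round(4))
c=np.mean(cs,0); print('centre',c)
for tl in (.17,.21,.25,.29,.32):
    print(tl, board(-.242,tl)[:,2].round(3))
zb=a@[c[0],c[1],1]; print('height above board plane',(c[2]-zb)*n[2])
E
```

```text
[0.6732 0.0507 0.1024] [0.0015 0.0015]
[0.6952 0.1336 0.1007] [0.001 0.001]
[0.5208 0.0888 0.0716] [0.0013 0.0013]
[0.5421 0.1734 0.0705] [0.0017 0.0017]
[0.7168 0.1653 0.1045] [0.0017 0.0017]
[0.562  0.2    0.0813] [0.0041 0.0041]
n [-0.17503737  0.02492832  0.98424616] resid [-0.002   0.0015  0.0007  0.0034  0.0008 -0.0044]
yaws -0.2595884895911379 -0.2473060758594436
knobs [ 0.67728347 -0.00807564  0.12281877] (array([0.48430346, 0.04020143, 0.08237415]), [np.float64(0.0008332328112548822), np.float64(0.0011543782032311985), np.float64(0.001218749944339979)]) (array([0.54271909, 0.26820305, 0.08309089]), [np.float64(0.0012957247587581267), np.float64(0.0011451466011853015), np.float64(0.0001999146189549213)])
R near [0.5813 0.0703 0.1109] [0.0016 0.0007 0.0018] top+wrist [0.5823 0.0701 0.1092]
R far [0.6024 0.0653 0.1171] [0.0023 0.0002 0.0022] top+wrist [0.6018 0.0653 0.1181]
L near [0.6048 0.1659 0.1138] [0.0016 0.0015 0.0009] top+wrist [0.6037 0.1662 0.1153]
L far [0.6284 0.1629 0.1147] [0.0035 0.002  0.0016] top+wrist [0.6222 0.1613 0.1256]
centre [0.60421697 0.11610418 0.11410667]
0.17 [-0.164  0.041  0.986]
0.21 [-0.202  0.05   0.978]
0.25 [-0.24   0.059  0.969]
0.29 [-0.278  0.069  0.958]
0.32 [-0.305  0.075  0.949]
height above board plane 0.027214775606524026
```

```bash
cat > g.py <<'E'
# report normal force (relative to stored zero) and exit 1 if above limit
import sys,json
from h import *
B=board(-.248,.20); n=B[:,2]; t,r,o=tcp(); f=o['force']@n
if sys.argv[1]=='zero': json.dump(f,open('z.json','w')); print('zero',f)
else:
    f-=json.load(open('z.json')); c=np.array([.604,.116,.114]); print('F',round(f,1),'local mm',(B.T@(t-c)*1e3).round(2),'t',o['clock']); sys.exit(f>float(sys.argv[1]))
E
python3 - <<'E'
from h import *
B=board(-.248,.20); c=np.array([.604,.116,.114])
print(delta(c-.05*B[:,0]+.02*B[:,2],toolR(B)))
E
```

```text
(array([ 48.39894582,  -3.71680615, 105.26350602]), array([0.03348195, 2.35826935, 0.49416588]))
```

```bash
python3 -m pendant '[[-1,[0.048,-0.004,0.02],[0,2.36,0.5]],[-1,[0.048,-0.004,0.06],[0,2.36,0.5]],[-1,[0.048,-0.004,0.095],[0,2.36,0.5]],[-1,[0.048,-0.004,0.115],[0,2.36,0.5]],[-1,[0.048,-0.004,0.125],[0,2.36,0.5]],[-1,[0.048,-0.004,0.125],[0,2.36,0.5]],[-1,[0.048,-0.004,0.125],[0,2.36,0.5]]]'; python3 g.py zero; python3 g.py 99
python3 -m pendant '[[-1,[0,0,0.005],[0,0,0]],[-1,[0,0,0.010],[0,0,0]],[-1,[0,0,0.014],[0,0,0]],[-1,[0,0,0.014],[0,0,0]]]'; python3 g.py 99
```

```text
clock: 2.4
tool_pos: [0.555, 0.1221, 0.1046]
orientation: [-180.0, 11.4, 165.6]
force: [0.5, 0.1, 0.7]
opening: 0.0005
gripper_force: 0.0
zero 0.5686740037218253
F 0.0 local mm [-49.84  -6.1    0.55] t 2.4
clock: 2.73
tool_pos: [0.5578, 0.1218, 0.0909]
orientation: [179.9, 11.4, 165.6]
force: [0.2, -0.4, -0.4]
opening: 0.0005
gripper_force: 0.0
F -1.0 local mm [-49.83  -5.72 -13.42] t 2.7333False
False
```

```bash
sed -i 's/sys.exit(f>float(sys.argv\[1\]))/sys.exit(int(f>float(sys.argv[1])))/' g.py
P="python3 -m pendant"; q(){ tail -0; }
python3 -m pendant '[[-1,[0,0,0.003],[0,0,0]],[-1,[0,0,0.006],[0,0,0]],[-1,[0,0,0.006],[0,0,0]]]' >/dev/null; python3 g.py 3 && 
python3 -m pendant '[[-1,[0,0,0.001],[0,0,0]],[-1,[0,0,0.002],[0,0,0]]]' >/dev/null && python3 g.py 3 &&
python3 -m pendant '[[-1,[0,0,0.001],[0,0,0]],[-1,[0,0,0.002],[0,0,0]]]' >/dev/null && python3 g.py 3 &&
python3 -m pendant '[[-1,[0,0,0.001],[0,0,0]],[-1,[0,0,0.001],[0,0,0]]]' >/dev/null && python3 g.py 3 &&
python3 -m pendant '[[-1,[0,0,0.001],[0,0,0]],[-1,[0,0,0.001],[0,0,0]]]' >/dev/null && python3 g.py 3 &&
python3 -m pendant '[[-1,[0,0,0.001],[0,0,0]],[-1,[0,0,0.001],[0,0,0]]]' >/dev/null && python3 g.py 3 &&
python3 -m pendant '[[-1,[0,0,0.001],[0,0,0]],[-1,[0,0,0.001],[0,0,0]]]' >/dev/null && python3 g.py 3 &&
python3 -m pendant '[[-1,[0,0,0.001],[0,0,0]],[-1,[0,0,0.001],[0,0,0]]]' >/dev/null && python3 g.py 3 &&
python3 -m pendant '[[-1,[0,0,0.001],[0,0,0]],[-1,[0,0,0.001],[0,0,0]]]' >/dev/null && python3 g.py 3 &&
python3 -m pendant '[[-1,[0,0,0.001],[0,0,0]],[-1,[0,0,0.001],[0,0,0]]]' >/dev/null && python3 g.py 3
```

```text
F -1.6 local mm [-49.83  -5.7  -19.52] t 2.9833
F 0.2 local mm [-49.51  -5.39 -21.05] t 3.15
F -1.2 local mm [-49.56  -5.44 -23.08] t 3.3167
F -0.6 local mm [-49.69  -5.58 -24.25] t 3.4833
F 0.1 local mm [-49.63  -5.51 -25.15] t 3.65
F -0.5 local mm [-49.64  -5.55 -26.18] t 3.8167
F -0.2 local mm [-49.66  -5.56 -27.21] t 3.9833
F -0.8 local mm [-49.65  -5.58 -28.21] t 4.15
F -0.6 local mm [-49.67  -5.52 -29.2 ] t 4.3167
F -0.6 local mm [-49.65  -5.53 -30.2 ] t 4.4833
```

```bash

python3 -m pendant '[[-1,[0,0,0.001],[0,0,0]],[-1,[0,0,0.001],[0,0,0]]]' >/dev/null && python3 g.py 3 &&
python3 -m pendant '[[-1,[0,0,0.001],[0,0,0]],[-1,[0,0,0.001],[0,0,0]]]' >/dev/null && python3 g.py 3 &&
python3 -m pendant '[[-1,[0,0,0.001],[0,0,0]],[-1,[0,0,0.001],[0,0,0]]]' >/dev/null && python3 g.py 3 &&
python3 -m pendant '[[-1,[0,0,0.001],[0,0,0]],[-1,[0,0,0.001],[0,0,0]]]' >/dev/null && python3 g.py 3 &&
python3 -m pendant '[[-1,[0,0,0.001],[0,0,0]],[-1,[0,0,0.001],[0,0,0]]]' >/dev/null && python3 g.py 3 &&
python3 -m pendant '[[-1,[0,0,0.001],[0,0,0]],[-1,[0,0,0.001],[0,0,0]]]' >/dev/null && python3 g.py 3 &&
python3 -m pendant '[[-1,[0,0,0.001],[0,0,0]],[-1,[0,0,0.001],[0,0,0]]]' >/dev/null && python3 g.py 3 &&
python3 -m pendant '[[-1,[0,0,0.001],[0,0,0]],[-1,[0,0,0.001],[0,0,0]]]' >/dev/null && python3 g.py 3
```

```text
F -0.6 local mm [-49.65  -5.55 -31.2 ] t 4.65
F -0.6 local mm [-49.67  -5.55 -32.2 ] t 4.8167
F -1.3 local mm [-49.68  -5.55 -33.23] t 4.9833
F -0.9 local mm [-49.65  -5.54 -34.2 ] t 5.15
F -1.1 local mm [-49.67  -5.53 -35.2 ] t 5.3167
F -1.2 local mm [-49.66  -5.55 -36.2 ] t 5.4833
F 0.3 local mm [-49.68  -5.56 -37.2 ] t 5.65
F -0.5 local mm [-49.66  -5.56 -38.2 ] t 5.8167
```

```bash
python3 - <<'E'
from h import *
S=viewer.snapshot('scene')[:,:,::-1]; T=viewer.snapshot('top')[:,:,::-1]
print(tcp()[0], [proj(viewer.camera_params(n),tcp()[0]) for n in('scene','top')])
m=np.zeros((600,800,3),np.uint8)
m[:500,:450]=cv2.resize(S[200:400,240:420],(450,500),interpolation=cv2.INTER_CUBIC)
m[:437,450:]=cv2.resize(T[50:225,120:260],(350,437),interpolation=cv2.INTER_CUBIC)
cv2.imwrite('pics/p1.png',m)
E
```

```text
[0.56283107 0.12069877 0.06679736] [array([365.53516644, 300.7272685 ]), array([200.95354957, 151.03453619])]
```

View pics/p1.png

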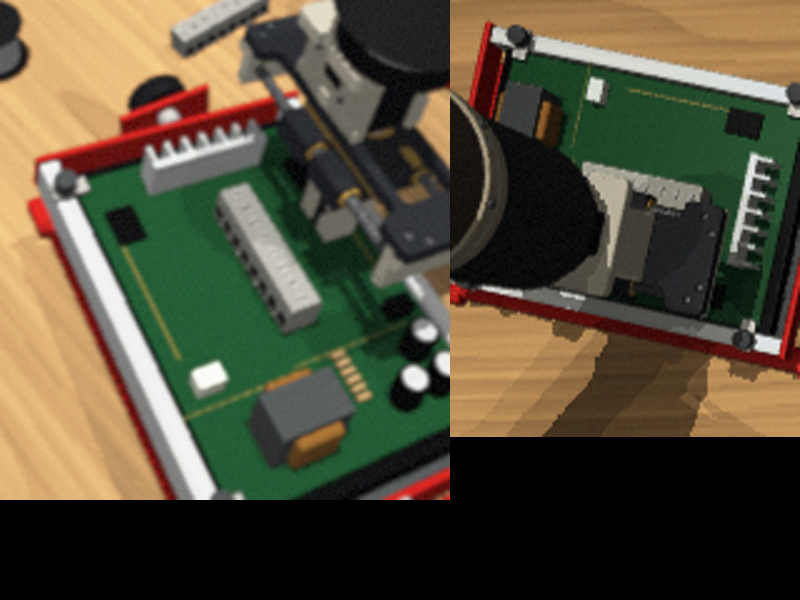

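The fingertips are close to the board, just short of the strip's near side (about (325,240) in the left crop), and the path is clear. I'll keep feeling down.

```bash

python3 -m pendant '[[-1,[0,0,0.001],[0,0,0]],[-1,[0,0,0.001],[0,0,0]]]' >/dev/null && python3 g.py 3 &&
python3 -m pendant '[[-1,[0,0,0.001],[0,0,0]],[-1,[0,0,0.001],[0,0,0]]]' >/dev/null && python3 g.py 3 &&
python3 -m pendant '[[-1,[0,0,0.001],[0,0,0]],[-1,[0,0,0.001],[0,0,0]]]' >/dev/null && python3 g.py 3 &&
python3 -m pendant '[[-1,[0,0,0.001],[0,0,0]],[-1,[0,0,0.001],[0,0,0]]]' >/dev/null && python3 g.py 3 &&
python3 -m pendant '[[-1,[0,0,0.001],[0,0,0]],[-1,[0,0,0.001],[0,0,0]]]' >/dev/null && python3 g.py 3 &&
python3 -m pendant '[[-1,[0,0,0.001],[0,0,0]],[-1,[0,0,0.001],[0,0,0]]]' >/dev/null && python3 g.py 3
```

```text
F -0.6 local mm [-49.67  -5.52 -39.18] t 6.0833
F -0.0 local mm [-49.65  -5.52 -40.2 ] t 6.25
F -0.5 local mm [-49.67  -5.54 -41.19] t 6.4167
F -0.6 local mm [-49.66  -5.53 -42.21] t 6.5833
F -0.0 local mm [-49.69  -5.55 -43.22] t 6.75
F -0.9 local mm [-49.66  -5.53 -44.21] t 6.9167
```

```bash
python3 - <<'E'
from h import *
S=viewer.snapshot('scene')[:,:,::-1].copy(); W=viewer.snapshot('wrist')[:,:,::-1].copy()
t,r,o=tcp(); cs=viewer.camera_params('scene'); cw=viewer.camera_params('wrist')
m=np.zeros((600,800,3),np.uint8)
a=cv2.resize(S[250:350,300:400],(500,500),interpolation=cv2.INTER_CUBIC)
b=cv2.resize(W[160:360,230:410],(300,333),interpolation=cv2.INTER_CUBIC)
for k,col in ((0,(255,0,255)),(.02,(0,255,255)),(.05,(255,255,0))):
    p=t-r.apply([0,0,k])
    for dy in (-.01,.01):
        u=(proj(cs,p+r.apply([0,dy,0]))-[300,250])*5; cv2.circle(a,tuple(int(x) for x in u),2,col,-1)
    u=(proj(cw,p,True)-[230,160])*300/180; cv2.circle(b,tuple(int(x) for x in u),2,col,-1); print(u)
m[:500,:500]=a; m[:333,500:]=b
cv2.imwrite('pics/p2.png',m)
E
```

```text
[148.39346756 105.37041975]
[148.49421597 124.83194575]
[148.68793569 162.39570293]
```

View pics/p2.png

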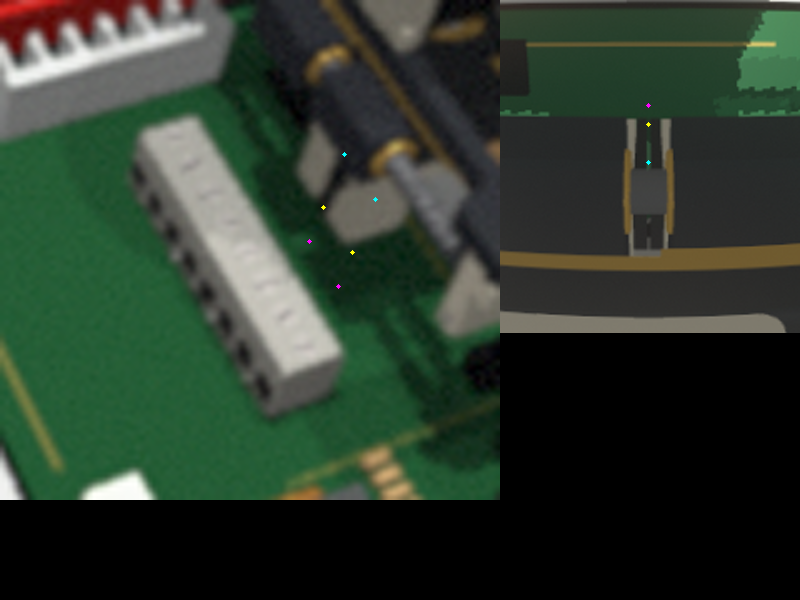

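```bash
python3 - <<'E'
from h import *
S=viewer.snapshot('scene').astype(int); t,r,o=tcp(); cs=viewer.camera_params('scene')
for y in (0.012,0,-.012):
  print('y',y)
  for k in range(-10,61,5):
    u=proj(cs,t-r.apply([0.008,-y,k/1e3])); v=u.round().astype(int); print(k,v,S[v[1],v[0]])
E
```

```text
y 0.012
-10 [363 313] [166 172 160]
-5 [364 311] [43 84 52]
0 [364 309] [27 70 42]
5 [365 308] [26 53 29]
10 [366 306] [ 7 35 17]
15 [367 304] [11 41 21]
20 [367 303] [15 40 25]
25 [368 301] [12 37 20]
30 [369 299] [31 47 36]
35 [369 297] [95 94 84]
40 [370 296] [104 102  93]
45 [371 294] [108 105  95]
50 [372 292] [109 107  96]
55 [373 290] [109 104  96]
60 [373 288] [105 104  94]
y 0
-10 [360 307] [126 138 120]
-5 [360 306] [ 93 113  92]
0 [361 304] [21 66 34]
5 [362 302] [22 44 29]
10 [362 301] [14 41 26]
15 [363 299] [21 54 31]
20 [364 297] [13 40 23]
25 [364 295] [13 38 23]
30 [365 294] [50 55 46]
35 [366 292] [95 93 83]
40 [367 290] [97 96 87]
45 [367 288] [66 64 58]
50 [368 287] [60 59 54]
55 [369 285] [42 40 38]
60 [370 283] [30 31 35]
y -0.012
-10 [356 302] [153 156 147]
-5 [357 300] [49 83 55]
0 [358 299] [26 74 41]
5 [358 297] [27 67 39]
10 [359 295] [22 43 28]
15 [360 294] [10 38 21]
20 [360 292] [21 43 27]
25 [361 290] [11 38 22]
30 [362 288] [76 77 68]
35 [362 287] [96 95 86]
40 [363 285] [107 105  95]
45 [364 283] [106 104  94]
50 [364 281] [109 104  96]
55 [365 279] [99 96 89]
60 [366 277] [35 36 37]
```

The closed fingertips show about 30 mm behind tool_pos in the image, so the reach seems to depend on the opening. I'll back off and compare several openings in one picture.

```bash
cat > cap.py <<'E'
import sys,pickle
from h import *
t,r,o=tcp(); c=viewer.camera_params('scene'); im=viewer.snapshot('scene')
pickle.dump((t,r.as_matrix(),o['opening'],c,im),open(sys.argv[1],'wb')); print(o['opening'],o['force'])
E
python3 -m pendant '[[-1,[0,0,-0.03],[0,0,0]],[-1,[0,0,-0.06],[0,0,0]],[-1,[0,0,-0.08],[0,0,0]],[-1,[0,0,-0.08],[0,0,0]]]' >/dev/null; python3 cap.py o0.pkl
python3 -m pendant '[[-0.3,[0,0,0],[0,0,0]],[-0.3,[0,0,0],[0,0,0]],[-0.3,[0,0,0],[0,0,0]],[-0.3,[0,0,0],[0,0,0]]]' >/dev/null; python3 cap.py o1.pkl
python3 -m pendant '[[1,[0,0,0],[0,0,0]],[1,[0,0,0],[0,0,0]],[1,[0,0,0],[0,0,0]],[1,[0,0,0],[0,0,0]],[1,[0,0,0],[0,0,0]],[1,[0,0,0],[0,0,0]],[1,[0,0,0],[0,0,0]]]' >/dev/null; python3 cap.py o2.pkl
python3 - <<'E'
from h import *
import pickle
m=np.zeros((560,798,3),np.uint8)
for i in range(3):
    t,r,op,c,im=pickle.load(open(f'o{i}.pkl','rb')); u0=proj(c,t).astype(int); x0,y0=u0[0]-35,u0[1]-75
    a=cv2.resize(im[y0:y0+112,x0:x0+76,::-1],(266*1,392),interpolation=cv2.INTER_CUBIC); s=3.5
    for k,col in ((0,(255,0,255)),(.02,(0,255,255)),(.04,(255,255,0)),(.066,(0,0,255))):
        for y in (-op/2-.008,op/2+.008):
            u=((proj(c,t+r@np.array([0,y,-k]))-[x0,y0]+.5)*s).astype(int); cv2.circle(a,tuple(map(int,u)),2,col,-1)
    m[:392,i*266:(i+1)*266]=a
cv2.imwrite('pics/p3.png',m[:392])
E
```

```text
0.00046939083599932226 [ 1.08621969  0.00454686 -0.04926863]
0.021511289455683928 [-0.59623412 -0.12081753  0.56534585]
0.07152034116173002 [0.11420656 1.06803004 0.50842844]
```

View pics/p3.png

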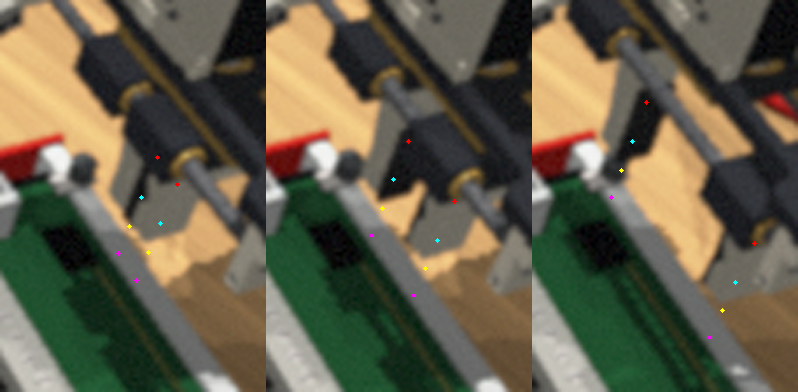

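Resolution limits this measurement, so contact will be the ruler. I'll close up over the strip's centre and feel down. The strip slides at about 7 N, so 2 mm steps are safe until contact.

```bash

python3 -m pendant '[[-1,[-0.025,0.006,0],[0,0,0]],[-1,[-0.05,0.006,0],[0,0,0]],[-1,[-0.05,0.006,0],[0,0,0]],[-1,[-0.05,0.006,0.015],[0,0,0]],[-1,[-0.05,0.006,0.028],[0,0,0]],[-1,[-0.05,0.006,0.028],[0,0,0]],[-1,[-0.05,0.006,0.028],[0,0,0]],[-1,[-0.05,0.006,0.028],[0,0,0]]]'; python3 g.py zero; python3 g.py 4
python3 -m pendant '[[-1,[0,0,0.002],[0,0,0]],[-1,[0,0,0.004],[0,0,0]]]' >/dev/null && python3 g.py 4 &&
python3 -m pendant '[[-1,[0,0,0.002],[0,0,0]],[-1,[0,0,0.002],[0,0,0]]]' >/dev/null && python3 g.py 4 &&
python3 -m pendant '[[-1,[0,0,0.002],[0,0,0]],[-1,[0,0,0.002],[0,0,0]]]' >/dev/null && python3 g.py 4 &&
python3 -m pendant '[[-1,[0,0,0.002],[0,0,0]],[-1,[0,0,0.002],[0,0,0]]]' >/dev/null && python3 g.py 4 &&
python3 -m pendant '[[-1,[0,0,0.002],[0,0,0]],[-1,[0,0,0.002],[0,0,0]]]' >/dev/null && python3 g.py 4 &&
python3 -m pendant '[[-1,[0,0,0.002],[0,0,0]],[-1,[0,0,0.002],[0,0,0]]]' >/dev/null && python3 g.py 4 &&
python3 -m pendant '[[-1,[0,0,0.002],[0,0,0]],[-1,[0,0,0.002],[0,0,0]]]' >/dev/null && python3 g.py 4 &&
python3 -m pendant '[[-1,[0,0,0.002],[0,0,0]],[-1,[0,0,0.002],[0,0,0]]]' >/dev/null && python3 g.py 4 &&
python3 -m pendant '[[-1,[0,0,0.002],[0,0,0]],[-1,[0,0,0.002],[0,0,0]]]' >/dev/null && python3 g.py 4
```

```text
clock: 9.13
tool_pos: [0.6031, 0.1167, 0.1225]
orientation: [179.9, 11.5, 165.6]
force: [0.4, -0.2, 0.1]
opening: 0.0336
gripper_force: 0.0
zero -0.004615569997990909
F 0.0 local mm [0.66 0.49 8.5 ] t 9.1333
F -0.4 local mm [0.89 0.86 4.78] t 9.3
F 0.1 local mm [0.25 0.3  1.8 ] t 9.4667
F -0.8 local mm [ 0.29  0.24 -0.31] t 9.6333
F -0.2 local mm [ 0.27  0.24 -2.4 ] t 9.8
F 0.3 local mm [ 0.27  0.21 -4.42] t 9.9667
F 0.3 local mm [ 0.26  0.2  -6.43] t 10.1333
F -0.4 local mm [ 0.28  0.23 -8.4 ] t 10.3
F -0.3 local mm [  0.25   0.22 -10.43] t 10.4667
F -0.6 local mm [  0.28   0.22 -12.4 ] t 10.6333
```

```bash

python3 -m pendant '[[-1,[0,0,0.002],[0,0,0]],[-1,[0,0,0.004],[0,0,0]],[-1,[0,0,0.004],[0,0,0]]]' >/dev/null && python3 g.py 4 &&
python3 -m pendant '[[-1,[0,0,0.002],[0,0,0]],[-1,[0,0,0.002],[0,0,0]]]' >/dev/null && python3 g.py 4 &&
python3 -m pendant '[[-1,[0,0,0.002],[0,0,0]],[-1,[0,0,0.002],[0,0,0]]]' >/dev/null && python3 g.py 4 &&
python3 -m pendant '[[-1,[0,0,0.002],[0,0,0]],[-1,[0,0,0.002],[0,0,0]]]' >/dev/null && python3 g.py 4 &&
python3 -m pendant '[[-1,[0,0,0.002],[0,0,0]],[-1,[0,0,0.002],[0,0,0]]]' >/dev/null && python3 g.py 4 &&
python3 -m pendant '[[-1,[0,0,0.002],[0,0,0]],[-1,[0,0,0.002],[0,0,0]]]' >/dev/null && python3 g.py 4 &&
python3 -m pendant '[[-1,[0,0,0.002],[0,0,0]],[-1,[0,0,0.002],[0,0,0]]]' >/dev/null && python3 g.py 4 &&
python3 -m pendant '[[-1,[0,0,0.002],[0,0,0]],[-1,[0,0,0.002],[0,0,0]]]' >/dev/null && python3 g.py 4 &&
python3 -m pendant '[[-1,[0,0,0.002],[0,0,0]],[-1,[0,0,0.002],[0,0,0]]]' >/dev/null && python3 g.py 4 &&
python3 -m pendant '[[-1,[0,0,0.002],[0,0,0]],[-1,[0,0,0.002],[0,0,0]]]' >/dev/null && python3 g.py 4; python3 -c "
from plant import sensors;print(sensors.get_obs()['opening'])"
```

```text
F -0.2 local mm [  0.17   0.16 -16.55] t 10.8833
F -0.3 local mm [  0.28   0.24 -18.39] t 11.05
F 0.5 local mm [  0.3    0.23 -20.4 ] t 11.2167
F -0.5 local mm [  0.27   0.23 -22.4 ] t 11.3833
F 0.2 local mm [  0.29   0.26 -24.37] t 11.55
F 0.1 local mm [  0.25   0.22 -26.39] t 11.7167
F -0.2 local mm [  0.26   0.23 -28.4 ] t 11.8833
F 0.3 local mm [  0.26   0.22 -30.43] t 12.05
F -0.4 local mm [  0.49   0.39 -32.23] t 12.2167
F 3.0 local mm [  0.56   0.42 -33.93] t 12.3833
0.0006410648597387641
```

Contact came at about −33.5 mm, which agrees with the picture: the real fingertips are about 33 mm short of tool_pos. Now I'll press in 1 mm steps.

```bash

python3 -m pendant '[[-1,[0,0,0.001],[0,0,0]],[-1,[0,0,0.001],[0,0,0]]]' >/dev/null && python3 g.py 12 &&
python3 -m pendant '[[-1,[0,0,0.001],[0,0,0]],[-1,[0,0,0.001],[0,0,0]]]' >/dev/null && python3 g.py 12 &&
python3 -m pendant '[[-1,[0,0,0.001],[0,0,0]],[-1,[0,0,0.001],[0,0,0]]]' >/dev/null && python3 g.py 12 &&
python3 -m pendant '[[-1,[0,0,0.001],[0,0,0]],[-1,[0,0,0.001],[0,0,0]]]' >/dev/null && python3 g.py 12 &&
python3 -m pendant '[[-1,[0,0,0.001],[0,0,0]],[-1,[0,0,0.001],[0,0,0]]]' >/dev/null && python3 g.py 12 &&
python3 -m pendant '[[-1,[0,0,0.001],[0,0,0]],[-1,[0,0,0.001],[0,0,0]]]' >/dev/null && python3 g.py 12 &&
python3 -m pendant '[[-1,[0,0,0.001],[0,0,0]],[-1,[0,0,0.001],[0,0,0]]]' >/dev/null && python3 g.py 12 &&
python3 -m pendant '[[-1,[0,0,0.001],[0,0,0]],[-1,[0,0,0.001],[0,0,0]]]' >/dev/null && python3 g.py 12 &&
python3 -m pendant '[[-1,[0,0,0.001],[0,0,0]],[-1,[0,0,0.001],[0,0,0]]]' >/dev/null && python3 g.py 12 &&
python3 -m pendant '[[-1,[0,0,0.001],[0,0,0]],[-1,[0,0,0.001],[0,0,0]]]' >/dev/null && python3 g.py 12
```

```text
F 3.9 local mm [  0.54   0.42 -34.81] t 12.55
F 5.0 local mm [  0.56   0.43 -35.8 ] t 12.7167
F 9.4 local mm [  0.6    0.45 -36.45] t 12.8833
F 17.2 local mm [  0.68   0.47 -36.59] t 13.05
```

```bash

python3 -m pendant '[[-1,[0,0,0.0005],[0,0,0]],[-1,[0,0,0.001],[0,0,0]],[-1,[0,0,0.001],[0,0,0]]]' >/dev/null && python3 g.py 24 &&
python3 -m pendant '[[-1,[0,0,0.0005],[0,0,0]],[-1,[0,0,0.0005],[0,0,0]]]' >/dev/null; python3 g.py 24;  python3 -c "
from h import *
o=tcp()[2];print(o['force'],o['moment'])"
```

```text
F 28.4 local mm [  0.78   0.48 -36.68] t 13.3
F 28.4 local mm [  0.78   0.48 -36.68] t 13.3
[-15.99663283   1.71715333  25.78193235] [ 0.23316317  4.62644173 -0.1863116 ]
```

The strip is home: at 28 N it is stiff, with under 0.1 mm of movement. I'll back off and move to look at the gauge.

```bash

python3 -m pendant '[[-1,[0,0,-0.003],[0,0,0]],[-1,[0,0,-0.03],[0,0,0]],[-1,[0,0,-0.07],[0,0,0]],[-1,[0,0,-0.11],[0,0,0]],[-1,[0,0,-0.13],[0,0,0]]]'; python3 - <<'E'
from h import *
print(delta(np.array([.57,-.39,.25]),toolR(board(0,0))))
E
```

```text
clock: 13.72
tool_pos: [0.588, 0.1214, 0.208]
orientation: [179.7, 11.7, 165.6]
force: [1.0, 0.8, 0.8]
opening: 0.0003
gripper_force: 0.0
(array([-115.98015148, -499.74794047,  -21.1378462 ]), array([ -1.21596666,  11.62674585, -14.32717353]))
```

```bash

python3 -m pendant '[[1,[-0.116,-0.5,-0.02],[-1.2,11.6,-14.3]],[1,[-0.116,-0.5,-0.02],[-1.2,11.6,-14.3]],[1,[-0.116,-0.5,-0.02],[-1.2,11.6,-14.3]],[1,[-0.116,-0.5,-0.02],[-1.2,11.6,-14.3]],[1,[-0.116,-0.5,-0.02],[-1.2,11.6,-14.3]],[1,[-0.116,-0.5,-0.02],[-1.2,11.6,-14.3]],[1,[-0.116,-0.5,-0.02],[-1.2,11.6,-14.3]],[1,[-0.116,-0.5,-0.02],[-1.2,11.6,-14.3]],[1,[-0.116,-0.5,-0.02],[-1.2,11.6,-14.3]],[1,[-0.116,-0.5,-0.02],[-1.2,11.6,-14.3]]]' >/dev/null
python3 -m pendant '[[1,[0,-0.12,0],[0,0,0]],[1,[0,-0.12,0],[0,0,0]],[1,[0,-0.12,0],[0,0,0]],[1,[0,-0.12,0],[0,0,0]],[1,[0,-0.12,0],[0,0,0]]]'
python3 - <<'E'
from h import *
import pickle
W=viewer.camera_params('wrist'); t,r,o=tcp(); im=viewer.snapshot('wrist')
pickle.dump((W,t,r.as_matrix()),open('w2.pkl','wb'))
u=proj(W,np.array([.522,-.39,.1]),True); print(u,t)
cv2.imwrite('pics/w2raw.png',im[:,:,::-1])
u=u.astype(int); x0,y0=int(np.clip(u[0]-70,0,500)),int(np.clip(u[1]-75,0,250)); print(x0,y0)
m=np.zeros((600,800,3),np.uint8)
m[:600,:560]=cv2.resize(im[y0:y0+150,x0:x0+140,::-1],(560,600),interpolation=cv2.INTER_CUBIC)
tp=cv2.imread('pics/top0.png')[160:260,520:590]   # 100x70
m[:343,560:800]=cv2.resize(tp,(240,343),interpolation=cv2.INTER_CUBIC)
cv2.imwrite('pics/w2.png',m)
E
```

```text
clock: 14.97
tool_pos: [0.5726, -0.3861, 0.2332]
orientation: [-179.9, -0.3, 179.7]
force: [0.1, 0.3, 0.8]
opening: 0.0868
gripper_force: 0.0
[315.07089803 133.18240308] [ 0.57264021 -0.38605282  0.23324706]
245 58
```

View pics/w2.png

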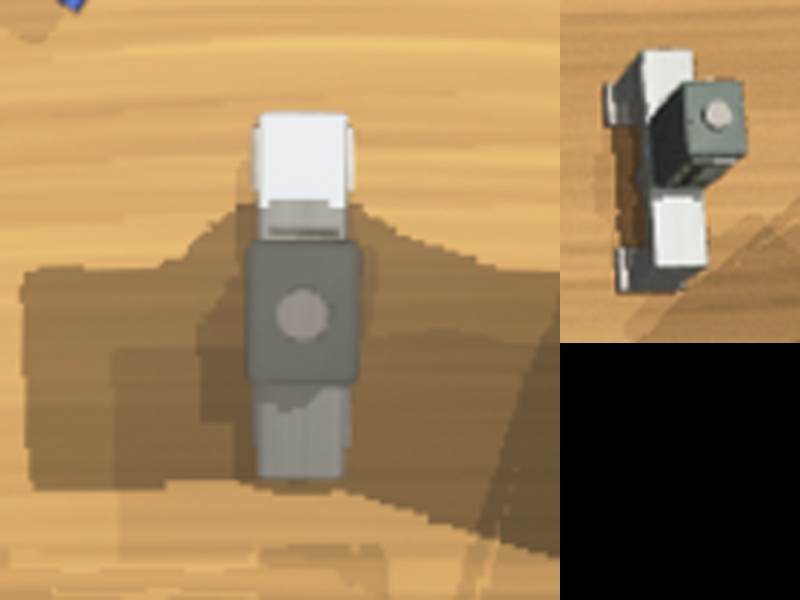

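The head's top face spans (247,241)–(359,383) in the wrist crop, with the button at (302,315) and the beam ends at rows 113 and 478. It is nearly aligned with the camera.

```bash
python3 - <<'E'
from h import *
import pickle
W,t,r=pickle.load(open('w2.pkl','rb'))
w=lambda x,y,z:onz(*ray(W,np.array([x,y])/4+[245,58]-.375,True),z)
h=[w(*p,.128) for p in((247,241),(360,241),(247,383),(359,383))]
print(np.array(h).round(4),'head',np.mean(h,0),'button',w(302,315,.128))
b=[w(*p,.062) for p in((260,113),(347,113),(259,478),(345,478))]; print(np.array(b).round(4),'beam',np.mean(b,0))
T=viewer.camera_params('top')
f=lambda x,y,z:onz(*ray(T,(np.array([x,y])/3.43+[-560/3.43+520,160])/1.25),z)
print('top head',f(714,117,.128),'beam',(f(667,50,.062)+f(680,266,.062))/2, 'tri',tri([ray(T,(np.array([718,114])/3.43+[-560/3.43+520,160])/1.25),ray(W,np.array([302,315])/4+[245,58]-.375,True)]))
print(tcp()[0],delta(np.array([np.mean(h,0)[0],np.mean(h,0)[1],.2]),toolR(board(0,0))))
E
```

```text
[[ 0.5053 -0.3978  0.128 ]
 [ 0.5055 -0.3709  0.128 ]
 [ 0.5398 -0.3982  0.128 ]
 [ 0.5399 -0.3711  0.128 ]] head [ 0.52262239 -0.38450616  0.128     ] button [ 0.52331686 -0.38481422  0.128     ]
[[ 0.4686 -0.3964  0.062 ]
 [ 0.4687 -0.3712  0.062 ]
 [ 0.5772 -0.3978  0.062 ]
 [ 0.5773 -0.3719  0.062 ]] beam [ 0.52294792 -0.38432189  0.062     ]
top head [ 0.51993964 -0.3820706   0.128     ] beam [ 0.51961174 -0.38212023  0.062     ] tri (array([ 0.52313575, -0.38513813,  0.12342918]), [np.float64(0.0006232785589515754), np.float64(0.0006232785589515995)])
[ 0.57300401 -0.38469005  0.23372592] (array([50.1966876 ,  0.0742345 , 34.00097116]), array([-0.09352372, -0.31361332, -0.18790742]))
```

```bash

python3 -m pendant '[[1,[0.04,0,0],[0,-0.3,-0.7]],[1,[0.05,0,0.03],[0,-0.3,-0.7]],[1,[0.05,0,0.06],[0,-0.3,-0.7]],[1,[0.05,0,0.09],[0,-0.3,-0.7]],[1,[0.05,0,0.12],[0,-0.3,-0.7]],[1,[0.05,0,0.135],[0,-0.3,-0.7]],[1,[0.05,0,0.14],[0,-0.3,-0.7]],[1,[0.05,0,0.14],[0,-0.3,-0.7]]]'
python3 - <<'E'
from h import *
print(delta(np.array([.5228,-.3845,.051]),toolR(board(-.009,0))),tcp()[2]['force'])
E
```

```text
clock: 15.68
tool_pos: [0.5227, -0.3829, 0.0942]
orientation: [-179.9, -0.1, -179.3]
force: [0.2, -0.1, 0.5]
opening: 0.0874
gripper_force: 0.0
(array([-0.12048441, -1.56715519, 43.16337844]), array([-0.09188063, -0.05061048,  1.22913983])) [ 0.19498698 -0.05138796  0.54900301]
```

```bash

python3 -m pendant '[[1,[0,-0.0015,0.01],[0,0,1.2]],[1,[0,-0.0015,0.02],[0,0,1.2]],[1,[0,-0.0015,0.025],[0,0,1.2]],[1,[0,-0.0015,0.025],[0,0,1.2]]]' | grep -E "force|tool_pos"
python3 -m pendant '[[1,[0,0,0.006],[0,0,0]],[1,[0,0,0.012],[0,0,0]],[1,[0,0,0.018],[0,0,0]],[1,[0,0,0.018],[0,0,0]]]'; python3 cap.py o3.pkl
```

```text
tool_pos: [0.5224, -0.3854, 0.069]
force: [0.3, -0.0, -0.5]
gripper_force: 0.0
clock: 16.35
tool_pos: [0.5222, -0.3855, 0.0506]
orientation: [-179.9, -0.0, 179.4]
force: [0.1, 0.4, 0.3]
opening: 0.0875
gripper_force: 0.0
0.08751632931985133 [0.05508147 0.43707676 0.34205213]
```

```bash

python3 -m pendant '[[-1,[0,0,0],[0,0,0]],[-1,[0,0,0],[0,0,0]],[-1,[0,0,0],[0,0,0]],[-1,[0,0,0],[0,0,0]],[-1,[0,0,0],[0,0,0]],[-1,[0,0,0],[0,0,0]],[-1,[0,0,0],[0,0,0]],[-1,[0,0,0],[0,0,0]],[-1,[0,0,0],[0,0,0]]]'
```

```text
clock: 17.15
tool_pos: [0.523, -0.3859, 0.0522]
orientation: [-179.9, 0.1, 179.4]
force: [0.5, -0.4, 0.9]
opening: 0.0333
gripper_force: 0.0
```

```bash

python3 -m pendant '[[-1,[0,0,0],[0,0,0]],[-1,[0,0,0],[0,0,0]],[-1,[0,0,0],[0,0,0]],[-1,[0,0,0],[0,0,0]],[-1,[0,0,0],[0,0,0]]]'
```

```text
clock: 17.57
tool_pos: [0.5231, -0.3858, 0.0522]
orientation: [-179.9, 0.1, 179.4]
force: [-0.7, -0.3, -0.2]
opening: 0.0281
gripper_force: 30.0
```

```bash

python3 -m pendant '[[-1,[0,0,-0.01],[0,0,0]],[-1,[0,0,-0.04],[0,0,0]],[-1,[0,0,-0.08],[0,0,0]],[-1,[0,0,-0.12],[0,0,0]],[-1,[0,0,-0.16],[0,0,0]],[-1,[0,0,-0.2],[0,0,0]],[-1,[0,0,-0.2],[0,0,0]]]'
python3 - <<'E'
from h import *
B=board(-.248,.20); c=np.array([.604,.116,.114])
print(delta(c+.12*B[:,2],toolR(B)))
E
```

```text
clock: 18.15
tool_pos: [0.5254, -0.3878, 0.2625]
orientation: [-179.4, 0.7, 179.5]
force: [0.9, -1.7, -1.9]
opening: 0.0276
gripper_force: 30.0
(array([-50.38151179, 510.38959134,  26.60159986]), array([  0.90276308, -10.63466567,  13.67694297]))
```

```bash

python3 -m pendant '[[-1,[-0.01,0.035,0],[0,-2,2]],[-1,[-0.015,0.075,0],[0,-4,5]],[-1,[-0.02,0.115,0],[0,-6,8]],[-1,[-0.02,0.155,0],[0,-8,11]],[-1,[-0.025,0.195,0],[0.9,-10.6,13.7]],[-1,[-0.03,0.235,0],[0.9,-10.6,13.7]],[-1,[-0.03,0.275,0],[0.9,-10.6,13.7]],[-1,[-0.035,0.315,0],[0.9,-10.6,13.7]],[-1,[-0.04,0.355,0],[0.9,-10.6,13.7]],[-1,[-0.045,0.395,0],[0.9,-10.6,13.7]]]' | grep -E "tool_pos|opening"
python3 - <<'E'
from h import *
B=board(-.248,.20); c=np.array([.604,.116,.114])
print(delta(c+.10*B[:,2],toolR(B)))
E
```

```text
tool_pos: [0.5705, 0.0109, 0.2513]
opening: 0.0276
(array([ 20.47036485, 109.88527726,  36.62386561]), array([ 0.24002847, -0.7902498 , -0.12049457]))
```

```bash

python3 -m pendant '[[-1,[0.007,0.035,0],[0,-0.8,0]],[-1,[0.013,0.07,0.01],[0,-0.8,0]],[-1,[0.019,0.1,0.02],[0,-0.8,0]],[-1,[0.02,0.109,0.03],[0.2,-0.8,0]],[-1,[0.02,0.11,0.037],[0.2,-0.8,0]],[-1,[0.02,0.11,0.037],[0.2,-0.8,0]],[-1,[0.02,0.11,0.037],[0.2,-0.8,0]]]' | grep -E "tool_pos|opening"
python3 g.py zero; python3 g.py 99
python3 - <<'E'
from h import *
B=board(-.248,.20); c=np.array([.604,.116,.114])
print(delta(c+.06*B[:,2],toolR(B)))
W=viewer.camera_params('wrist'); cv2.imwrite('pics/w3raw.png',viewer.snapshot('wrist')[:,:,::-1])
E
```

```text
tool_pos: [0.5858, 0.1181, 0.2111]
opening: 0.0281
zero -4.265118899888512
F 0.0 local mm [ 1.54 -2.41 98.76] t 19.5667
(array([ 1.51840922,  2.44797976, 38.75743673]), array([-0.05485795, -0.03422674, -0.12219239]))
```

```bash

python3 -m pendant '[[-1,[0.0015,0.0025,0.015],[0,0,0]],[-1,[0.0015,0.0025,0.035],[0,0,0]],[-1,[0.0015,0.0025,0.05],[0,0,0]],[-1,[0.0015,0.0025,0.06],[0,0,0]],[-1,[0.0015,0.0025,0.065],[0,0,0]],[-1,[0.0015,0.0025,0.065],[0,0,0]],[-1,[0.0015,0.0025,0.065],[0,0,0]]]' | grep -E "tool_pos|orient|opening"
python3 g.py 3 &&
python3 -m pendant '[[-1,[0,0,0.0015],[0,0,0]],[-1,[0,0,0.003],[0,0,0]],[-1,[0,0,0.003],[0,0,0]]]' >/dev/null && python3 g.py 3 &&
python3 -m pendant '[[-1,[0,0,0.0015],[0,0,0]],[-1,[0,0,0.0015],[0,0,0]]]' >/dev/null && python3 g.py 3 &&
python3 -m pendant '[[-1,[0,0,0.0015],[0,0,0]],[-1,[0,0,0.0015],[0,0,0]]]' >/dev/null && python3 g.py 3 &&
python3 -m pendant '[[-1,[0,0,0.001],[0,0,0]],[-1,[0,0,0.001],[0,0,0]]]' >/dev/null && python3 g.py 3 &&
python3 -m pendant '[[-1,[0,0,0.001],[0,0,0]],[-1,[0,0,0.001],[0,0,0]]]' >/dev/null && python3 g.py 3 &&
python3 -m pendant '[[-1,[0,0,0.001],[0,0,0]],[-1,[0,0,0.001],[0,0,0]]]' >/dev/null && python3 g.py 3 &&
python3 -m pendant '[[-1,[0,0,0.001],[0,0,0]],[-1,[0,0,0.001],[0,0,0]]]' >/dev/null && python3 g.py 3 &&
python3 -m pendant '[[-1,[0,0,0.001],[0,0,0]],[-1,[0,0,0.001],[0,0,0]]]' >/dev/null && python3 g.py 3
```

```text
tool_pos: [0.5988, 0.1184, 0.1486]
orientation: [179.9, 11.6, 165.6]
opening: 0.0279
F -0.4 local mm [ 1.36  1.09 34.99] t 20.2
F 0.4 local mm [ 0.85  1.4  31.61] t 20.45
F 1.7 local mm [ 0.84  1.47 29.88] t 20.6167
F 1.6 local mm [ 0.79  1.44 28.22] t 20.7833
F 0.8 local mm [ 0.74  1.37 27.18] t 20.95
F 0.4 local mm [ 0.7   1.32 26.13] t 21.1167
F -0.3 local mm [ 0.69  1.29 25.13] t 21.2833
F 1.9 local mm [ 0.77  1.29 24.37] t 21.45
F 7.6 local mm [ 1.31  1.38 24.04] t 21.6167
```

```bash

python3 -m pendant '[[-1,[0,0,0.001],[0,0,0]],[-1,[0,0,0.001],[0,0,0]]]' >/dev/null && python3 g.py 14 &&
python3 -m pendant '[[-1,[0,0,0.0005],[0,0,0]],[-1,[0,0,0.0005],[0,0,0]]]' >/dev/null; python3 g.py 99; python3 -c "
from h import *
t,r,o=tcp();print(r.inv().apply(o['force']),r.inv().apply(o['moment']),o['orientation'])"
```

```text
F 16.6 local mm [ 1.62  1.4  23.9 ] t 21.7833
F 16.6 local mm [ 1.62  1.4  23.9 ] t 21.7833
[  3.79495923  -2.06573007 -12.38272283] [ 1.02957882  2.23780005 -0.08364408] [179.91124455  11.61288807 165.68825503]
```

```bash

python3 -m pendant '[[-1,[0,0,-0.001],[0,0,0]],[-1,[0,0,-0.001],[0,0,0]],[-1,[0,0,-0.001],[0,0,0]]]' >/dev/null; python3 g.py 99
python3 -m pendant '[[-0.2,[0,0,0],[0,0,0]],[-0.2,[0,0,0],[0,0,0]],[-0.2,[0,0,0],[0,0,0]],[-0.2,[0,0,0],[0,0,0]]]'; python3 g.py 99
python3 -m pendant '[[1,[0,0,0],[0,0,0]],[1,[0,0,0],[0,0,0]],[1,[0,0,0],[0,0,0]],[1,[0,0,0],[0,0,0]],[1,[0,0,0],[0,0,0]],[1,[0,0,0],[0,0,0]],[1,[0,0,0],[0,0,0]],[1,[0,0,0],[0,0,0]]]'; python3 g.py 99
```

```text
F 10.3 local mm [ 1.33  1.45 23.91] t 22.0333
clock: 22.37
tool_pos: [0.6004, 0.1182, 0.1366]
orientation: [180.0, 11.5, 165.7]
force: [0.5, -0.4, 0.0]
opening: 0.0349
gripper_force: 0.0
F 4.2 local mm [ 0.58  1.25 22.97] t 22.3667
clock: 23.03
tool_pos: [0.6005, 0.1182, 0.1369]
orientation: [179.9, 11.5, 165.7]
force: [-0.1, -0.8, -0.0]
opening: 0.0832
gripper_force: 0.0
F 4.2 local mm [ 0.67  1.23 23.25] t 23.0333
```

The gauge is released. I'll retreat to the same relative viewpoint as before the grasp and compare the images numerically.

```bash

python3 -m pendant '[[1,[0,0,-0.02],[0,0,0]],[1,[0,0,-0.06],[0,0,0]],[1,[0,0,-0.1],[0,0,0]],[1,[-0.02,0,-0.14],[0,0,0]],[1,[-0.04,0,-0.17],[0,0,0]],[1,[-0.05,0,-0.182],[0,0,0]],[1,[-0.05,0,-0.182],[0,0,0]],[1,[-0.05,0,-0.182],[0,0,0]],[1,[-0.05,0,-0.182],[0,0,0]]]'
python3 - <<'E'
from h import *
import pickle
W=viewer.camera_params('wrist'); t,r,o=tcp(); im=viewer.snapshot('wrist'); sc=viewer.snapshot('scene')
pickle.dump((W,t,r.as_matrix(),im,sc),open('w4.pkl','wb'))
ref=cv2.imread('pics/w2raw.png'); tp=cv2.resize(ref[116:157,304:337],None,fx=4,fy=4,interpolation=cv2.INTER_CUBIC)
big=cv2.resize(im[:,:,::-1],None,fx=4,fy=4,interpolation=cv2.INTER_CUBIC)
for nm,g in (('gray',lambda a:cv2.cvtColor(a,cv2.COLOR_BGR2GRAY)),):
    m=cv2.matchTemplate(g(big),g(tp),cv2.TM_CCOEFF_NORMED); _,v,_,l=cv2.minMaxLoc(m); print(v,np.array(l)/4,'ref',(304,116))
# edges of head along row/col through centre
c=(np.array(l)/4+[16.5,20.5]).astype(int); print(c); 
print('col',[int(x) for x in im[c[1]-70:c[1]+62:2,c[0]].mean(1)])
print('row',[int(x) for x in im[c[1]-6,c[0]-50:c[0]+50:2].mean(1)])
B=board(-.248,.2); print('tool local',(B.T@(t-np.array([.604,.116,.114]))*1e3).round(1))
E
```

```text
clock: 23.78
tool_pos: [0.612, 0.1147, 0.324]
orientation: [180.0, 11.4, 165.7]
force: [-0.1, -0.3, -0.1]
opening: 0.0874
gripper_force: 0.0
0.575099766254425 [150.5  265.75] ref (304, 116)
[167 286]
col [178, 174, 178, 167, 163, 151, 56, 55, 56, 55, 55, 54, 53, 52, 52, 74, 74, 73, 73, 72, 72, 62, 61, 60, 61, 61, 61, 61, 60, 60, 59, 58, 59, 68, 68, 68, 67, 68, 55, 38, 39, 38, 39, 37, 38, 37, 38, 37, 38, 38, 37, 39, 38, 38, 37, 39, 37, 38, 37, 38, 39, 40, 40, 89, 97, 97]
row [44, 44, 44, 44, 43, 39, 40, 40, 40, 40, 40, 40, 41, 40, 42, 43, 44, 44, 41, 40, 53, 75, 70, 68, 69, 59, 58, 58, 58, 58, 58, 58, 59, 58, 59, 59, 59, 60, 60, 59, 60, 61, 60, 61, 61, 60, 61, 61, 62, 62]
tool local [ 49.7   0.7 204.2]
```

```bash
python3 - <<'E'
from h import *
import pickle
W,t,r,im,sc=pickle.load(open('w4.pkl','rb')); B=board(-.248,.2); c=np.array([.604,.116,.114])
loc=lambda x,y,z: c+B@np.array([x,y,z])/1e3
bz=24-52.2   # board plane local z in mm
h=lambda x,y,z: proj(W,loc(x+1,y+1.3,bz+z),True).round(1)
print('pred head top corners',[h(a,b,128) for a in(-18,18) for b in(-14,14)],'beam ends',h(-55,0,62),h(55,0,62))
print('pred button',h(0,0,129),'foot outer',h(-55,-17,3),h(-55,17,3))
u,v=h(0,8,128).astype(int); u0,_=h(0,0,128).astype(int)
print('col',u,[(y,*map(int,im[y,u])) for y in range(70,200,2)])
for vv in (v-8,v-30,v+22): print('row',vv,[(x,*map(int,im[vv,x])) for x in range(u0-30,u0+31,2)])
E
```

```text
pred head top corners [array([304.5, 117.9]), array([334. , 117.9]), array([304.9, 155.1]), array([333.9, 155.1])] beam ends [319.   85.2] [319.3 177.9]
pred button [319.3 136.6] foot outer [306.3  89. ] [331.7  88.9]
col 327 [(70, 65, 71, 49), (72, 56, 66, 46), (74, 48, 63, 45), (76, 48, 64, 45), (78, 47, 63, 46), (80, 46, 63, 45), (82, 46, 62, 45), (84, 50, 66, 49), (86, 115, 116, 112), (88, 119, 121, 117), (90, 119, 120, 117), (92, 119, 120, 117), (94, 119, 121, 116), (96, 119, 120, 116), (98, 119, 120, 116), (100, 118, 119, 116), (102, 118, 120, 116), (104, 118, 120, 116), (106, 117, 119, 115), (108, 117, 119, 115), (110, 117, 119, 115), (112, 117, 120, 115), (114, 117, 119, 114), (116, 70, 72, 68), (118, 98, 102, 93), (120, 77, 82, 77), (122, 80, 85, 80), (124, 80, 86, 80), (126, 80, 85, 80), (128, 79, 85, 79), (130, 79, 85, 79), (132, 79, 86, 79), (134, 79, 84, 78), (136, 79, 85, 79), (138, 81, 86, 80), (140, 81, 86, 80), (142, 81, 86, 80), (144, 81, 87, 80), (146, 80, 86, 79), (148, 80, 86, 79), (150, 81, 86, 79), (152, 141, 150, 141), (154, 90, 97, 89), (156, 220, 222, 215), 
[... 1636 characters left out ...]
, 71), (347, 59, 100, 69), (349, 43, 62, 45)]
row 158 [(289, 78, 122, 85), (291, 79, 123, 86), (293, 78, 123, 87), (295, 78, 124, 87), (297, 79, 124, 87), (299, 79, 124, 86), (301, 79, 124, 86), (303, 80, 124, 87), (305, 79, 124, 87), (307, 208, 205, 192), (309, 202, 202, 193), (311, 231, 232, 228), (313, 232, 233, 228), (315, 235, 236, 231), (317, 234, 234, 230), (319, 235, 235, 231), (321, 232, 233, 228), (323, 234, 236, 231), (325, 234, 235, 231), (327, 235, 236, 231), (329, 220, 222, 216), (331, 145, 146, 136), (333, 81, 126, 89), (335, 80, 125, 88), (337, 81, 125, 89), (339, 80, 125, 88), (341, 79, 125, 88), (343, 79, 124, 88), (345, 79, 124, 87), (347, 79, 124, 87), (349, 78, 123, 87)]
```

```bash
python3 - <<'E'
from h import *
import pickle
W,t,r,im,sc=pickle.load(open('w4.pkl','rb')); B=board(-.248,.2); c=np.array([.604,.116,.114]); n=B[:,2]
zt=24-52.2+26
def inv(u,v):
    o,d=ray(W,(u,v),True); p0=c+n*zt/1e3; p=o+d*((p0-o)@n)/(d@n); return (B.T@(p-c)*1e3).round(1)
P=lambda x,y: proj(W,c+B@np.array([x,y,zt])/1e3,True).round(1)
print('pred strip corners',P(-11,-50),P(11,-50),P(-11,50),P(11,50))
sat=im.max(2).astype(int)-im.min(2)  # green board is saturated
for u in (280,290,350,360): print('col',u,[(y,int(sat[y,u]),int(im[y,u].mean())) for y in range(100,165,2)])
for v in (130,137): print('row',v,[(x,int(sat[v,x]),int(im[v,x].mean())) for x in list(range(255,285,2))+list(range(352,392,2))])
E
```

```text
pred strip corners [279.1 121.5] [279.5 138.4] [357.1 121.2] [356.8 138.1]
col 280 [(100, 23, 60), (102, 24, 59), (104, 23, 59), (106, 24, 58), (108, 25, 59), (110, 23, 59), (112, 23, 59), (114, 23, 59), (116, 24, 58), (118, 25, 58), (120, 25, 59), (122, 15, 80), (124, 10, 116), (126, 7, 99), (128, 8, 92), (130, 10, 117), (132, 16, 188), (134, 15, 180), (136, 15, 162), (138, 17, 140), (140, 37, 85), (142, 40, 84), (144, 40, 84), (146, 44, 91), (148, 44, 91), (150, 44, 92), (152, 44, 92), (154, 43, 93), (156, 45, 94), (158, 43, 94), (160, 43, 95), (162, 43, 95), (164, 43, 95)]
col 290 [(100, 25, 59), (102, 26, 58), (104, 26, 58), (106, 26, 58), (108, 25, 58), (110, 26, 58), (112, 25, 58), (114, 17, 50), (116, 26, 61), (118, 19, 52), (120, 16, 52), (122, 10, 124), (124, 12, 139), (126, 7, 92), (128, 7, 92), (130, 11, 130), (132, 14, 171), (134, 15, 172), (136, 14, 173), (138, 14, 167), (140, 39, 85), (142, 41, 85), (144, 44, 91), (146, 44, 93), (148, 46, 93), (150, 44, 93), (152, 44, 94), (154, 46, 95), (156, 44, 95), (158, 44, 96), (160, 45, 96), (162, 45, 97), (164, 44, 97)]
col 350 
[... 1395 characters left out ...]
 29, 70), (372, 51, 91), (374, 29, 63), (376, 26, 59), (378, 25, 59), (380, 34, 70), (382, 48, 90), (384, 48, 89), (386, 47, 89), (388, 47, 89), (390, 46, 88)]
row 137 [(255, 2, 148), (257, 7, 102), (259, 18, 95), (261, 44, 89), (263, 50, 95), (265, 49, 96), (267, 50, 97), (269, 52, 97), (271, 47, 93), (273, 40, 82), (275, 39, 83), (277, 40, 82), (279, 26, 103), (281, 15, 175), (283, 15, 175), (352, 15, 188), (354, 10, 130), (356, 12, 110), (358, 42, 84), (360, 44, 86), (362, 50, 95), (364, 50, 93), (366, 50, 94), (368, 49, 94), (370, 51, 116), (372, 49, 92), (374, 48, 92), (376, 48, 91), (378, 48, 92), (380, 47, 92), (382, 47, 91), (384, 35, 75), (386, 23, 60), (388, 23, 60), (390, 21, 59)]
```

The wrist picture matches the prediction to about 1 px. The gauge stands square astride the strip, within about 1 mm of its middle, and the robot is clear. Handing in.

```bash
python3 -c "
from plant import workorder;print(workorder.close_job())"
```

```text
the job is handed in; nothing more can be done
None
```

The job is handed in at about 24 s: the strip is pressed home (about 30 N peak measured), and the gauge stands by itself astride the strip's middle, within about 1 mm by the wrist camera; its reading itself was not checked.

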